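# Push the open lids shut

### The arm

A 6-joint arm with a two-finger parallel gripper is mounted at the origin on a cart in front of the work surface, level with it; the furniture and walls round the work are solid. World frame = base frame: x ahead of the robot, y to its left, z up, the work surface at z = 0. Lengths are in m, angles in rad, forces in N, time in s.
With the tool pointing down it reaches from about 0.375 to 0.9 m from the base axis. Payload 3.1 kg.
Tool frame: the origin (TCP) lies on the centre line of the jaws, within the pads' length; the fingertips stand 22 mm ahead of it and the grasp point (between the pads) lies 3 mm ahead of it; z points along the fingers, y is the line along which they close (so a half turn about z gives the same grasp; the last joint's range is limited). The gripper opens to 85 mm and grips with 20 to 120 N. Pads are 22 mm wide; open, the fingers measure 114 mm over their backs; the gripper's body (76 mm by 85 mm) begins 54 mm behind the grasp point. The pads swing forward as they close: fully open they stand 13 mm farther back than shut.
Start: joints at [1.065, 0.527, 1.433, -0, 1.181, -0.178], TCP at [0.201, 0.592, 0.253] pointing down, gripper open.
Joint ranges: [-3.08, 3.08], [-0.75, 2.2], [0.22, 2.44], [-1.43, 4.57], [0, 2.65], [-2.85, 2.85]. Speed limits (rad/s): [2.79, 2.79, 3.14, 3.14, 3.14, 3.14].

### API

Orientations are given as a unit quaternion [x, y, z, w].
In Python, from station import manip gives the robot as it stands.
- The arm moves only by the tool shift_gripper, called after "Emit:" in YAML: its name, and indented under it one key for each argument. Schema: {"type":"object","properties":{"moves":{"type":"array","items":{"type":"array","items":{"type":"array","items":{"type":"number"},"minItems":5,"maxItems":5},"minItems":1,"maxItems":20},"minItems":1,"maxItems":1},"grip_force":{"type":"number"},"only":{"type":"string"},"quiet":{"type":"boolean"},"lines":{"type":"string"}},"required":["moves"],"additionalProperties":false}. moves is a list that holds a single list of rows (three levels of brackets), with 1 to 20 rows, each of 5 numbers: dx, dy, dz in normalised numbers (1 is 1 m), then a turn about the tool's z in fractions of the full range, 1 being 120 degrees, then the opening from 0.0 (shut) to 1.0 (fully open); each row is the pose to reach, as a shift and turn from the pose commanded when the call began, along the tool's axes at that moment; what a row does not reach only later rows make up. A row lasts 1/10 s, in which the tool goes at most 0.05 m and 0.15 rad, less where a joint would pass 70% of its speed; a pose out of reach is approached as far as the arm can. The fingers move at their own pace and stop on an object; grip_force is the grip in N (left out, the last holds). Time passes only in rows, so rows that do not move let the fingers close. The tool returns the time, the measured TCP pose, the force, the opening and the grip force at its end. only (a regular expression) keeps the lines of the reply that match it, lines (a string "A,B") keeps lines A to B, and quiet returns only ok. No shift or turn number may pass 1 either way. Input that does not fit is refused with a message, and nothing moves.
- manip.sense(): the state, without advancing time (a new reading comes with each control period).
- manip.snapshot(name): name is "side" or "top"; returns a dict with "pixels" (384x512x3 uint8, red, green, blue), "range_z" (384x512 float32, m along the optical axis (not along the pixel's ray), 0 where there is no reading), "fov_y" (degrees; the focal length in pixels is half the picture's height over the tangent of half this angle, whatever the lens; pixels are square), "cx", "cy" (the principal point, pixels), "k1" (the pictures are not rectified: a ray, as slopes to the right and down, at radius r is drawn at 1 + k1 r^2 times it, then the intrinsics apply), "R" (3x3) and "t" (3): a world point X has camera coordinates R X + t. Camera axes: x right, y down, z forward; pixel columns grow to the right and rows downward; lengths in m; the calibration is good to about 2 mm. A picture is of the moment at which its call begins.
- manip.sign_off(): hands the job in; it is judged then, once.
The state is a dict: "t": time; "q": joint angles; "qd": joint speeds; "tau": joint torques, N m; "tcp_pos": TCP position; "tool_rot": TCP orientation; "force": force on the tool from outside, world axes, zero at the start; "ft_torque": the same for the moment, N m; "finger_gap": opening from 0.0 (shut) to 1.0 (fully open); "gripper_force": force on a finger pad.
Only numpy, scipy, OpenCV 4.12 (cv2) and the standard library are available. Lean on these libraries where they do the work, as an engineer would, in place of code of your own. Each camera call takes 0.05 s, during which the arm holds its last target. There are 200 camera calls.

### The job

The lids of the two food boxes in front of the robot and of the white kettle were left standing open. Push all three fully shut with the fingertips, in any order and gently: grip and lift nothing, leave the boxes and the kettle standing where they are, and do not disturb the other things on the bench.

Things in the scene. Friction and masses are not known exactly. Their poses are not given: they have to be found in the camera images.
- box_clip: Large food box: cream box, pale blue-grey lid with a small brown tag on it, 138 (its x) x 186 (its y) x 81 mm high when shut, 0.95 kg, loose. Origin: centre of the underside, z up. The lid is hinged along the edge on its +x side, away from the robot at yaw 0 (yaw within 0.35 rad). The boxes and the kettle stand in a row in any order. Similar shut boxes far back right are not meant.
- box_clip_lid (a joint): Opening angle of the large box's lid: 0 = fully shut, flat on the box; 1.48 rad at most, standing up. It starts between 0.6 and 1.25 rad. The hinge is stiff (about 0.12 N m of friction): the lid stays wherever it is left, does not fall by itself, and about 1.5 N at its free edge moves it. No latch.
- box_clip_hinge (a point): Point on the large box in the middle of the lid's hinge line (the hinge line is parallel to the box's y, 72.5 mm above the bench); fixed to the body.
- box_clip_edge (a point): Middle of the free edge of the large box's lid, on its upper (outer) face; moves with the lid, 138 mm from the hinge line. The lid is a plate with a raised middle panel: the panel's upper face is 9 mm above the hinge line when shut and reaches from 9 to 129 mm from the hinge line; the rim round it lies 7 mm lower.
- box_pink: Small sugar box: clear, pale yellow pieces in it, pink lid, 113 (its x) x 151 (its y) x 69 mm high when shut, 0.85 kg, loose. Origin: centre of the underside, z up. The lid is hinged along the edge on its +x side, away from the robot at yaw 0 (yaw within 0.35 rad). The boxes and the kettle stand in a row in any order. Similar shut boxes far back right are not meant.
- box_pink_lid (a joint): Opening angle of the small box's lid: 0 = fully shut, flat on the box; 1.6 rad at most, standing up. It starts between 0.6 and 1.25 rad. The hinge is stiff (about 0.12 N m of friction): the lid stays wherever it is left, does not fall by itself, and about 1.5 N at its free edge moves it. No latch.
- box_pink_hinge (a point): Point on the small box in the middle of the lid's hinge line (the hinge line is parallel to the box's y, 60.5 mm above the bench); fixed to the body.
- box_pink_edge (a point): Middle of the free edge of the small box's lid, on its upper (outer) face; moves with the lid, 113 mm from the hinge line. The lid is a plate with a raised middle panel: the panel's upper face is 8.5 mm above the hinge line when shut and reaches from 9 to 104 mm from the hinge line; the rim round it lies 7 mm lower.
- kettle: White electric kettle with a dark foot, 225 mm high when shut, body about 160 mm across, 0.95 kg, standing loose. Origin: on the underside, z up; the body's axis lies 30 mm from it towards the kettle's -y, the handle (16 mm thick, top at 220 mm height) on the +y side, from 13 to 106 mm. Yaw -1.8 to -0.6 rad: the handle points away from the robot.
- kettle_lid (a joint): Opening angle of the kettle's lid: 0 = fully shut, flat on the kettle; 1.4 rad at most, standing up. It starts between 0.6 and 1.2 rad. The hinge is stiff (about 0.12 N m of friction): the lid stays wherever it is left, does not fall by itself, and about 1.5 N at its free edge moves it. No latch.
- kettle_hinge (a point): Point on the kettle in the middle of the lid's hinge line (the hinge line is parallel to the kettle's x, 206 mm above the bench); fixed to the body.
- kettle_edge (a point): Middle of the free edge of the kettle's lid, level with the hinge line when shut; moves with the lid, 105 mm from the hinge line. The round lid, 105 mm across, opens towards the handle. Shut, its upper face is 12 mm above the hinge line; a knob, 24 mm across and 7 mm higher, stands 39 to 64 mm from the hinge line.
- marker: Bystander: marker pen, 17 x 135 x 16 mm, lying between the middle and the right-hand one of the three, pointing away from the robot. Origin: centre of the underside.
- spoon: Bystander: tea spoon, 32 x 136 x 21 mm, lying at the bench's front edge, right of the middle. Origin: centre of the underside.
- spice_jar: Bystander: slim spice jar, 40 mm across, 105 mm high, standing behind the gap between the middle and the right-hand one of the three. Origin: centre of the underside.

How it is judged:
By the outcome, as a careful person would: the job done as asked, in the order asked, and still so for the second after the job is handed in, with the robot touching nothing.
It also fails if it takes over 67 s, if anything falls off the work surface, if the arm or the gripper's body presses on something with over 40 N, if the wrist force passes 120 N, or if a joint passes its speed limit or range.

## Working session

There is one attempt and no reset: what is moved stays moved. The work goes in short steps, Python scripts to look and compute and a tool call to move; the robot and the scene stay as the last step left them, time stands still between calls to the robot, and variables do not carry over. Pictures are saved under pics/ and viewed, at most 10 in all, crops included, and the job is handed in when it is done.

```bash
ls; mkdir -p pics
```

Create h.py:
```python
import numpy as np,cv2,pickle
from station import manip
def snap(n,f):
    s=manip.snapshot(n); pickle.dump(s,open(f'pics/{f}.pkl','wb'))
    cv2.imwrite(f'pics/{f}.png',cv2.resize(s['pixels'][:,:,::-1],(800,600),interpolation=cv2.INTER_CUBIC)); return s
def load(f): return pickle.load(open(f'pics/{f}.pkl','rb'))
def cloud(s):
    h,w=s['range_z'].shape; f=h/2/np.tan(np.radians(s['fov_y'])/2)
    K=np.array([[f,0,s['cx']],[0,f,s['cy']],[0,0,1.]])
    v,u=np.mgrid[:h,:w]
    p=cv2.undistortPoints(np.stack([u,v],-1).reshape(-1,1,2).astype(float),K,np.array([s['k1'],0,0,0.])).reshape(h,w,2)
    z=s['range_z'][...,None]
    X=(np.concatenate([p*z,z],-1)-s['t'])@s['R']
    X[s['range_z']==0]=np.nan
    return X
```

Run:
```python
from h import *
for n in('top','side'):
    s=snap(n,n+'0'); print(n,-s['R'].T@s['t'],s['R'][2])
st=manip.sense();print(st['t'],st['tcp_pos'],st['tool_rot'],st['finger_gap'])
```

```text
pics
station.py
top [ 0.31010543 -0.01326249  1.55999704] [ 0.13950462 -0.0047768  -0.9902099 ]
side [ 0.5713473  -1.18586368  0.6425061 ] [-0.04418747  0.9201653  -0.38902865]
0.1 [0.20030696 0.59139128 0.25242065] [ 1.62690288e-01  9.86676687e-01 -9.33304005e-04 -3.38423441e-04] 0.9983629587257207
```

View pics/top0.png

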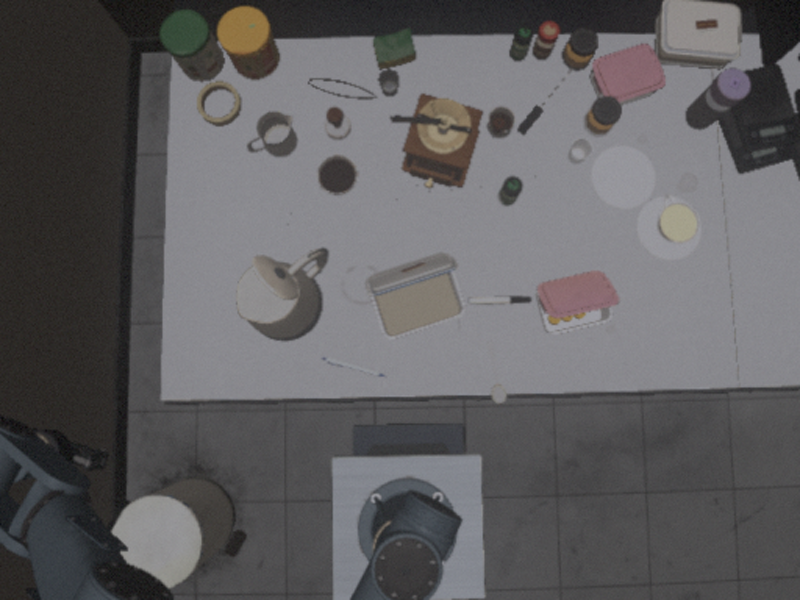

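View pics/side0.png

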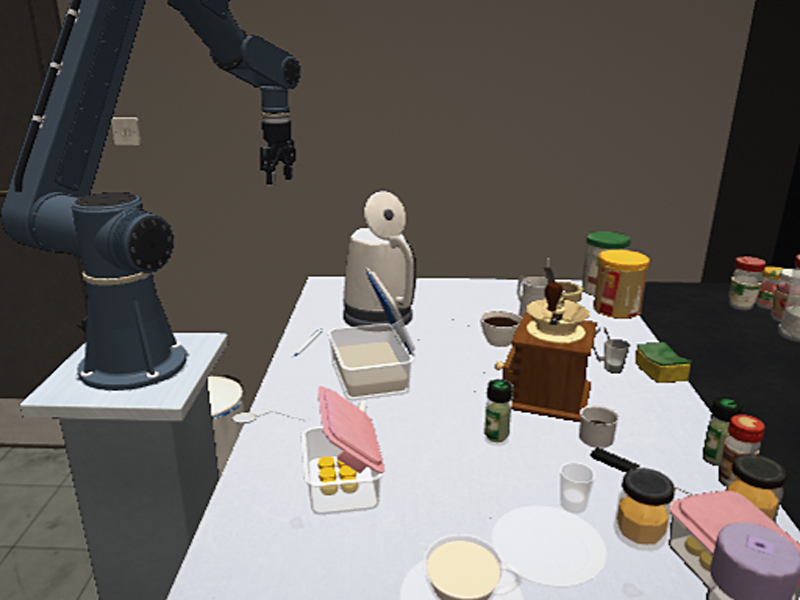

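Run:
```python
from h import *
s=load('top0');a=s['pixels'][147:224,147:403,::-1]
a=np.clip(cv2.resize(a,None,fx=3.1,fy=3.1,interpolation=cv2.INTER_CUBIC)*1.4,0,255)
b=load('side0')['pixels'][115:335,185:285,::-1]
cv2.imwrite('pics/c1.png',a)
X=cloud(s)
# lids in top: height map regions
def at(u,v): # view px
    return X[int(round(v/1.5625)),int(round(u/1.5625))].round(3)
for n,p in dict(kc=(260,270),big_in=(415,305),bigFL=(391,337),bigFR=(465,313),pinkFL=(546,331),pinkFR=(610,321),pinkTL=(540,290),pinkTR=(615,300),pinklidback=(570,278),marker=(500,299),jar=(511,183),spoon=(500,393)).items(): print(n,at(*p))
for n in('top0','side0'):
    s=load(n);X=cloud(s);P=s['pixels'].astype(int)
    R,G,B=P[...,0],P[...,1],P[...,2]
    m=(R-G>25)&(R-B>5)&(X[...,0]<.7)&(X[...,0]>.25)&(X[...,1]<-.15)&(X[...,2]>.05)
    Q=X[m]; c=np.median(Q,0);
    for _ in range(3):
        Q=Q[np.linalg.norm(Q-c,axis=1)<.12]
        c=Q.mean(0); n_=np.linalg.svd(Q-c)[2][2]; n_*=np.sign(n_[2]); d=(Q-c)@n_; Q=Q[abs(d)<2.5*d.std()]
    print(n,len(Q),c,n_,'ang',np.arctan2(np.hypot(*n_[:2]),n_[2]),'yaw?',np.arctan2(-n_[1],-n_[0]),Q.min(0),Q.max(0),d.std())
```

```text
kc [0.509 0.25  0.299]
big_in [ 0.469 -0.029  0.04 ]
bigFL [0.399 0.024 0.064]
bigFR [ 0.454 -0.138  0.002]
pinkFL [ 0.409 -0.31   0.004]
pinkFR [ 0.43  -0.452  0.003]
pinkTL [ 0.489 -0.289  0.082]
pinkTR [ 0.461 -0.431  0.131]
pinklidback [ 0.515 -0.354  0.076]
marker [ 0.482 -0.213  0.014]
jar [ 0.713 -0.233  0.108]
spoon [ 0.277 -0.208 -0.003]
top0 1019 [ 0.47690596 -0.35701944  0.11123951] [0.62678109 0.13975393 0.76656004] ang 0.6973291868198181 yaw? -2.9222103926702774 [ 0.42839313 -0.43360243  0.06718573] [ 0.52736987 -0.28474496  0.14279634] 0.0031913614790151147
side0 1244 [ 0.47994627 -0.37844097  0.10797673] [0.64693438 0.09487316 0.75662078] ang 0.7126669458976238 yaw? -2.9959802395380644 [ 0.42751446 -0.43863577  0.06006925] [ 0.52950959 -0.29366747  0.13810073] 0.0031034930268228015[ WARN:0@0.415] global loadsave.cpp:1063 imwrite_ Unsupported depth image for selected encoder is fallbacked to CV_8U.
```

View pics/c1.png

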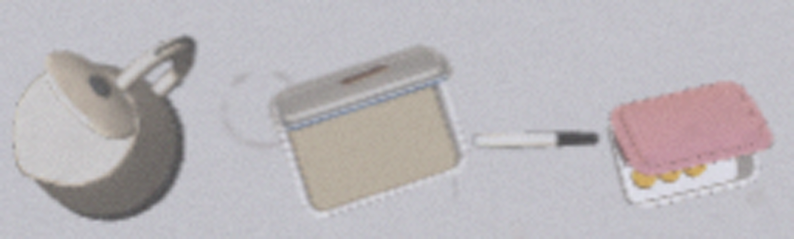

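Add to h.py:
```python
def plane(Q,it=4):
    for _ in range(it):
        c=Q.mean(0); n=np.linalg.svd(Q-c,full_matrices=False)[2][2]; n=n*(1 if n[2]>0 else -1); d=(Q-c)@n; Q=Q[abs(d)<2*d.std()]
    return c,n,d.std(),Q
def ray(s,u,v,z): # world point at height z for original pixel
    h=s['range_z'].shape[0]; f=h/2/np.tan(np.radians(s['fov_y'])/2)
    K=np.array([[f,0,s['cx']],[0,f,s['cy']],[0,0,1.]])
    p=cv2.undistortPoints(np.array([[[u,v]]],float),K,np.array([s['k1'],0,0,0.])).ravel()
    d=s['R'].T@np.array([*p,1]); o=-s['R'].T@s['t']; return o+d*(z-o[2])/d[2]
```

Run:
```python
from h import *
np.set_printoptions(precision=4,suppress=True)
s=load('top0');X=cloud(s)
def box(m): return lambda X:0
C=lambda u,v,z:ray(s,u/3.1+147,v/3.1+147,z)
print('big',C(318,213,.07),C(462,155,.07),'pink',C(625,205,.058),C(757,172,.058))
for nm in('top0','side0'):
    s2=load(nm);Y=cloud(s2).reshape(-1,3)
    # big lid
    Q=Y[(Y[:,0]>.44)&(Y[:,0]<.62)&(Y[:,1]>-.14)&(Y[:,1]<.09)&(Y[:,2]>.09)&(Y[:,2]<.25)]
    c,n,d,Q=plane(Q); print(nm,'biglid',len(Q),c,n,d,Q.min(0),Q.max(0),'ang',np.arccos(n[2]),'yaw',np.arctan2(n[1],n[0]))
    # kettle
    K=Y[(Y[:,0]>.36)&(Y[:,0]<.68)&(Y[:,1]>.1)&(Y[:,1]<.42)&(Y[:,2]>.01)&(Y[:,2]<.4)]
    L=K[K[:,2]>.235]; c,n,d,L2=plane(L); print('klid',len(L2),c,n,d,'ang',np.arccos(n[2]),'az',np.arctan2(n[1],n[0]),'top',L[L[:,2].argmax()], L.min(0),L.max(0))
    for a,b in((.05,.1),(.1,.15),(.15,.19),(.205,.228)):
        S=K[(K[:,2]>a)&(K[:,2]<b)]; print(a,len(S),S.min(0),S.max(0),S.mean(0))
```

```text
big [0.3999 0.0253 0.07  ] [ 0.4577 -0.1267  0.07  ] pink [ 0.4023 -0.2982  0.058 ] [ 0.4341 -0.4409  0.058 ]
top0 biglid 657 [ 0.5215 -0.0169  0.1601] [0.8616 0.2638 0.4336] 0.0023076572490715 [ 0.4778 -0.1052  0.0903] [0.5707 0.0658 0.2088] ang 1.1223290752395179 yaw 0.29706917157467916
klid 404 [0.4997 0.2293 0.2754] [ 0.5543 -0.6941  0.4593] 0.0025564153164943323 ang 1.0935786956387854 az -0.8968740099192076 top [0.4936 0.2423 0.3076] [0.4605 0.1909 0.2352] [0.5472 0.2676 0.3076]
0.05 246 [0.4042 0.1551 0.0501] [0.5577 0.2965 0.1   ] [0.4717 0.2001 0.0789]
0.1 287 [0.4101 0.1462 0.1003] [0.5717 0.296  0.15  ] [0.4655 0.2056 0.1254]
0.15 264 [0.4159 0.1451 0.1503] [0.5712 0.3043 0.19  ] [0.4675 0.2104 0.1703]
0.205 267 [0.4276 0.1615 0.205 ] [0.5579 0.3103 0.2277] [0.5012 0.2304 0.2112]
side0 biglid 401 [ 0.5181 -0.047   0.1561] [0.8867 0.3142 0.3391] 0.004225365756425846 [ 0.4723 -0.1111  0.0912] [0.5645 0.0719 0.2014] ang 1.2248641122191117 yaw 0.3405776880021051
klid 429 [0.4965 0.2265 0.2673] [ 0.5573 -0.705   0.4386] 0.0029893320585417226 ang 1.1168007248200813 az -0.9018779390074025 top [0.4897 0.2428 0.3043] [0.458  0.1915 0.235 ] [0.5407 0.2656 0.3043]
0.05 416 [0.4014 0.1513 0.0501] [0.5645 0.2491 0.0999] [0.478  0.1902 0.0766]
0.1 557 [0.406  0.141  0.1002] [0.5675 0.2508 0.1499] [0.4916 0.1937 0.1258]
0.15 492 [0.4151 0.1428 0.15  ] [0.5671 0.2492 0.1899] [0.4912 0.1963 0.1692]
0.205 154 [0.4717 0.1575 0.2054] [0.5563 0.2447 0.2279] [0.5178 0.202  0.2167]
```

Run:
```python
from h import *
np.set_printoptions(precision=3,suppress=True)
s=load('top0');X=cloud(s)
for u,v in((130,75),(145,65),(160,55),(170,48),(180,42),(190,42),(190,55),(185,75),(172,80),(155,85),(100,85),(70,60),(95,130),(130,125),(45,120),(70,160),(20,130),(50,180),(130,150)):
    print((u,v),X[int(round(v/3.1+147)),int(round(u/3.1+147))])
c=[]
for nm in('side0','top0'):
    Y=cloud(load(nm)).reshape(-1,3);c.append(Y)
Y=np.concatenate(c)
from scipy.optimize import least_squares
for a,b in((.06,.1),(.1,.14),(.14,.18)):
    K=Y[(Y[:,0]>.36)&(Y[:,0]<.62)&(Y[:,1]>.13)&(Y[:,1]<.36)&(Y[:,2]>a)&(Y[:,2]<b)]
    r=least_squares(lambda p:np.hypot(K[:,0]-p[0],K[:,1]-p[1])-p[2],[.49,.22,.08],loss='soft_l1',f_scale=.002)
    print(a,r.x,np.median(abs(r.fun)))
S=cv2.resize(load('side0')['pixels'][115:215,210:280,::-1],None,fx=6,fy=6,interpolation=cv2.INTER_CUBIC);cv2.imwrite('pics/c2.png',S)
```

```text
(130, 75) [0.526 0.198 0.217]
(145, 65) [0.535 0.183 0.219]
(160, 55) [0.545 0.17  0.208]
(170, 48) [0.555 0.161 0.205]
(180, 42) [0.559 0.154 0.196]
(190, 42) [0.564 0.148 0.169]
(190, 55) [0.558 0.152 0.133]
(185, 75) [ 0.56   0.171 -0.001]
(172, 80) [0.541 0.178 0.079]
(155, 85) [0.538 0.194 0.081]
(100, 85) [0.511 0.219 0.266]
(70, 60) [0.537 0.248 0.252]
(95, 130) [0.465 0.218 0.289]
(130, 125) [0.475 0.194 0.245]
(45, 120) [nan nan nan]
(70, 160) [0.446 0.257 0.204]
(20, 130) [0.476 0.307 0.208]
(50, 180) [0.429 0.279 0.198]
(130, 150) [0.457 0.202 0.197]
0.06 [0.49  0.26  0.085] 0.0030722003834548622
0.1 [0.482 0.255 0.072] 0.0023710075552795945
0.14 [0.483 0.256 0.067] 0.0026219196957387864
```

View pics/c2.png

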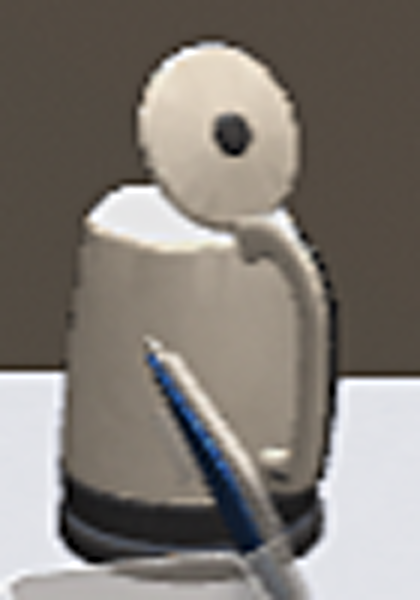

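Careful with the scale: turns go in shares of 120 degrees. That gives: 0.585 rad is 0.2793.

Emit:
shift_gripper:
  moves:
    - [[0,0,-0.05,0.0716,0],[0,0,-0.1,0.1432,0],[0,0,-0.14,0.2149,0],[-0.04,-0.03,-0.14,0.2793,0],[-0.08,-0.05,-0.14,0.2793,0],[-0.12,-0.075,-0.14,0.2793,0],[-0.16,-0.1,-0.14,0.2793,0],[-0.2,-0.125,-0.14,0.2793,0],[-0.24,-0.15,-0.14,0.2793,0],[-0.28,-0.175,-0.14,0.2793,0],[-0.32,-0.2,-0.14,0.2793,0],[-0.36,-0.225,-0.14,0.2793,0],[-0.415,-0.259,-0.14,0.2793,0],[-0.415,-0.259,-0.14,0.2793,0],[-0.415,-0.259,-0.14,0.2793,0],[-0.415,-0.259,-0.14,0.2793,0]]
  grip_force: 20

```text
t: 1.7
tcp_pos: [0.5096, 0.214, 0.3929]
tool_rot: [0.44, 0.898, -0.0, -0.001]
force: [-0.6, 1.1, 0.2]
finger_gap: 0.003
gripper_force: 0.0
```

Run:
```python
from h import *
np.set_printoptions(precision=3,suppress=True)
st=manip.sense();print(st['tcp_pos'],st['tool_rot'],st['force'],st['finger_gap'],st['q'])
s=snap('side','s1');X=cloud(s).reshape(-1,3);p=st['tcp_pos']
d=X-p; Q=X[(np.hypot(d[:,0],d[:,1])<.04)&(d[:,2]>-.04)&(d[:,2]<.05)]
print(len(Q),Q.min(0)-p,Q.max(0)-p,np.sort(Q[:,2])[:5]-p[2])
```

```text
[0.51  0.214 0.393] [ 0.44   0.898 -0.    -0.001] [-0.645  1.14   0.244] 0.0032006168888161607 [ 0.195  0.295  1.421  0.001  1.428 -0.464]
307 [-0.036 -0.032 -0.022] [0.036 0.033 0.05 ] [-0.022 -0.022 -0.021 -0.021 -0.021]
```

View pics/s1.png

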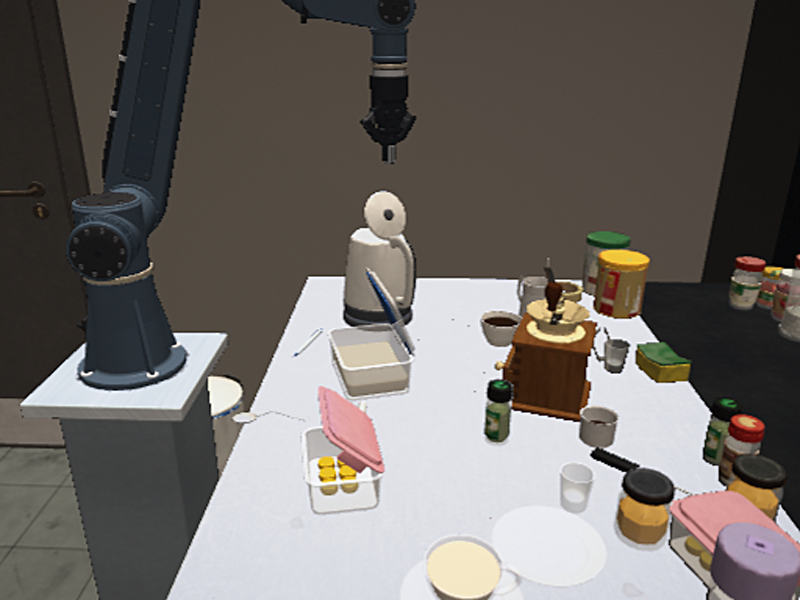

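Emit:
shift_gripper:
  moves:
    - [[0,0,0.03,0,0],[0,0,0.06,0,0],[0,0,0.073,0,0],[0.01,0,0.074,0,0],[0.021,0,0.076,0,0],[0.029,0,0.08,0,0],[0.037,0,0.084,0,0],[0.045,0,0.09,0,0],[0.052,0,0.095,0,0],[0.052,0,0.095,0,0]]

```text
t: 2.75
tcp_pos: [0.4776, 0.2553, 0.2975]
tool_rot: [0.44, 0.898, -0.0, -0.001]
force: [0.2, -0.2, -0.8]
finger_gap: 0.0
gripper_force: 0.0
```

Emit:
shift_gripper:
  moves:
    - [[0.007,0,0.007,0,0],[0.0125,0,0.014,0,0],[0.018,0,0.022,0,0],[0.022,0,0.03,0,0],[0.025,0,0.038,0,0],[0.027,0,0.044,0,0],[0.027,0,0.044,0,0]]

```text
t: 3.45
tcp_pos: [0.4614, 0.2756, 0.2529]
tool_rot: [0.44, 0.898, -0.001, -0.001]
force: [-0.6, -0.1, 0.3]
finger_gap: 0.005
gripper_force: 0.0
```

Emit:
shift_gripper:
  moves:
    - [[0.002,0,0.006,0,0],[0.003,0,0.01,0,0],[0.003,0,0.013,0,0],[0.003,0,0.015,0,0],[0.003,0,0.016,0,0]]

```text
t: 3.95
tcp_pos: [0.4602, 0.2785, 0.2382]
tool_rot: [0.44, 0.898, 0.0, -0.0]
force: [-0.9, 2.4, 4.5]
finger_gap: 0.001
gripper_force: 2.0
```

Run:
```python
from h import *
s=snap('side','s2')
S=cv2.resize(s['pixels'][60:300,200:280,::-1],None,fx=2.5,fy=2.5,interpolation=cv2.INTER_CUBIC)
S=cv2.resize(s['pixels'][75:215,200:300,::-1],None,fx=4,fy=4,interpolation=cv2.INTER_CUBIC);cv2.imwrite('pics/c3.png',S)
```

```text
(no output)
```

View pics/c3.png

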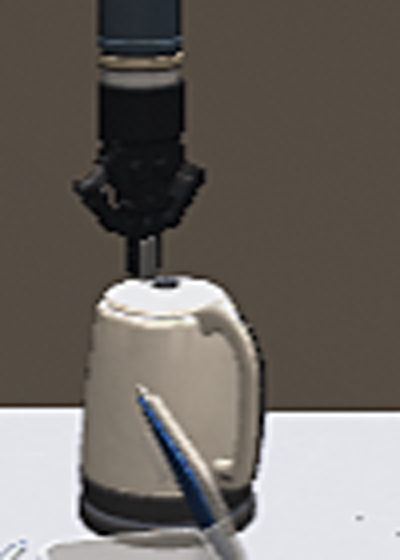

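In the tool's units: 1.9 rad is 0.9072.

Emit:
shift_gripper:
  moves:
    - [[0,0,0.003,0,0],[0,0,0.003,0,0],[0,0,-0.03,0,0],[0,0,-0.07,0,0],[0,0,-0.1,0,0],[-0.03,-0.01,-0.1,0.0716,0],[-0.06,-0.02,-0.1,0.1432,0],[-0.09,-0.03,-0.1,0.2149,0],[-0.12,-0.04,-0.1,0.2865,0],[-0.15,-0.05,-0.1,0.3581,0],[-0.18,-0.06,-0.1,0.4297,0],[-0.21,-0.07,-0.1,0.5013,0],[-0.24,-0.085,-0.1,0.573,0],[-0.26,-0.09,-0.1,0.6446,0],[-0.284,-0.098,-0.1,0.7162,0],[-0.284,-0.098,-0.1,0.7878,0],[-0.284,-0.098,-0.1,0.8594,0],[-0.284,-0.098,-0.1,0.9072,0],[-0.284,-0.098,-0.1,0.9072,0],[-0.284,-0.098,-0.1,0.9072,0]]

```text
t: 6.0
tcp_pos: [0.5566, -0.0065, 0.3381]
tool_rot: [0.986, 0.165, -0.0, 0.0]
force: [-0.1, -0.6, -0.2]
finger_gap: 0.001
gripper_force: 0.0
```

Run:
```python
from h import *
np.set_printoptions(precision=4,suppress=True)
s=snap('side','s3');X=cloud(s).reshape(-1,3)
K=X[(X[:,0]>.4)&(X[:,0]<.56)&(X[:,1]>.18)&(X[:,1]<.35)&(X[:,2]>.195)&(X[:,2]<.24)]
print(len(K),K.min(0),K.max(0)); 
for x in np.arange(.42,.56,.02):
    q=K[abs(K[:,0]-x)<.01]; print(x,len(q),np.percentile(q[:,2],[50,90]) if len(q) else '')
S=cv2.resize(s['pixels'][75:215,200:300,::-1],None,fx=4,fy=4,interpolation=cv2.INTER_CUBIC);cv2.imwrite('pics/c4.png',S)
```

```text
377 [0.4217 0.1804 0.1952] [0.5426 0.3032 0.2241]
0.42 11 [0.2008 0.2034]
0.44 55 [0.2085 0.2128]
0.46 73 [0.211  0.2158]
0.48000000000000004 78 [0.2122 0.2213]
0.5 74 [0.2112 0.2156]
0.52 68 [0.2111 0.2149]
0.54 18 [0.209 0.219]
0.56 0
```

View pics/c4.png

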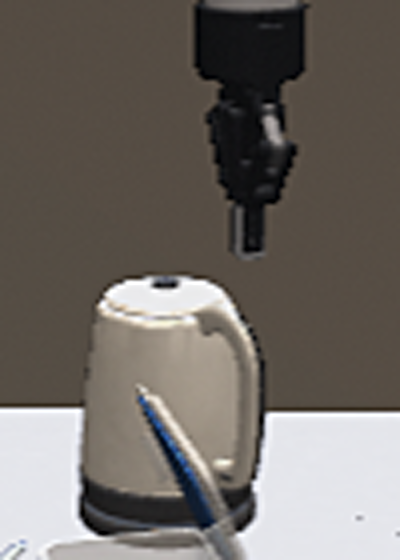

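Emit:
shift_gripper:
  moves:
    - [[0,0,0.04,0,0],[0,0,0.08,0,0],[0,0,0.12,0,0],[0,0,0.13,0,0],[-0.01,0,0.13,0,0],[-0.02,0,0.13,0,0],[-0.029,0,0.132,0,0],[-0.037,0,0.136,0,0],[-0.044,0,0.139,0,0],[-0.05,0,0.142,0,0],[-0.057,0,0.147,0,0],[-0.063,0,0.151,0,0],[-0.069,0,0.156,0,0],[-0.075,0,0.162,0,0],[-0.08,0,0.168,0,0],[-0.085,0,0.174,0,0],[-0.089,0,0.181,0,0]]

```text
t: 7.75
tcp_pos: [0.4719, -0.0352, 0.1567]
tool_rot: [0.986, 0.164, -0.0, -0.0]
force: [-0.0, 0.5, 1.8]
finger_gap: 0.001
gripper_force: 0.6
```

Emit:
shift_gripper:
  moves:
    - [[-0.004,0,0.006,0,0],[-0.008,0,0.013,0,0],[-0.011,0,0.021,0,0],[-0.014,0,0.03,0,0],[-0.0155,0,0.036,0,0],[-0.0165,0,0.042,0,0],[-0.017,0,0.048,0,0],[-0.018,0,0.053,0,0],[-0.018,0,0.055,0,0],[-0.018,0,0.056,0,0]]

```text
t: 8.75
tcp_pos: [0.4556, -0.041, 0.1025]
tool_rot: [0.986, 0.164, 0.0, 0.0]
force: [-4.6, 0.1, 25.3]
finger_gap: -0.001
gripper_force: 12.3
```

In the tool's units: 0.14 rad is 0.0668.

Emit:
shift_gripper:
  moves:
    - [[0,0,-0.02,0,0],[0,0,-0.06,0,0],[0,0,-0.1,0,0],[-0.005,0.03,-0.1,0.0668,0],[-0.015,0.07,-0.1,0.0668,0],[-0.023,0.11,-0.1,0.0668,0],[-0.031,0.15,-0.1,0.0668,0],[-0.04,0.19,-0.1,0.0668,0],[-0.048,0.23,-0.1,0.0668,0],[-0.056,0.27,-0.1,0.0668,0],[-0.065,0.31,-0.1,0.0668,0],[-0.065,0.31,-0.1,0.0668,0],[-0.065,0.31,-0.1,0.0668,0],[-0.065,0.31,-0.1,0.0668,0]]

```text
t: 10.15
tcp_pos: [0.4939, -0.3539, 0.2008]
tool_rot: [0.995, 0.095, -0.001, -0.001]
force: [1.2, 0.5, -0.3]
finger_gap: -0.002
gripper_force: 0.0
```

Run:
```python
from h import *
s=snap('side','s4')
S=cv2.resize(s['pixels'][130:340,180:330,::-1],None,fx=2.8,fy=2.8,interpolation=cv2.INTER_CUBIC);cv2.imwrite('pics/c5.png',S)
```

```text
(no output)
```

View pics/c5.png

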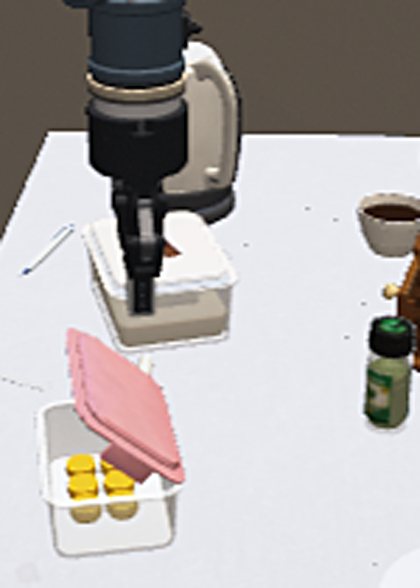

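Emit:
shift_gripper:
  moves:
    - [[-0.005,0,0.02,0,0],[-0.012,0,0.038,0,0],[-0.019,0,0.044,0,0],[-0.026,0,0.051,0,0],[-0.032,0,0.058,0,0],[-0.038,0,0.065,0,0],[-0.042,0,0.073,0,0],[-0.047,0,0.082,0,0],[-0.05,0,0.089,0,0],[-0.052,0,0.096,0,0],[-0.053,0,0.102,0,0],[-0.054,0,0.107,0,0],[-0.054,0,0.109,0,0],[-0.054,0,0.11,0,0],[-0.054,0,0.11,0,0]]

```text
t: 11.7
tcp_pos: [0.4414, -0.3652, 0.0912]
tool_rot: [0.996, 0.095, -0.0, -0.0]
force: [0.1, -0.1, 0.6]
finger_gap: -0.002
gripper_force: 0.0
```

Emit:
shift_gripper:
  moves:
    - [[0,0,0.001,0,0],[0,0,0.002,0,0],[0,0,0.002,0,0]]

```text
t: 12.0
tcp_pos: [0.4415, -0.3653, 0.0908]
tool_rot: [0.995, 0.095, 0.0, 0.0]
force: [-3.2, 0.9, 9.6]
finger_gap: -0.003
gripper_force: 5.0
```

Emit:
shift_gripper:
  moves:
    - [[0,0,-0.02,0,0],[0,0,-0.06,0,0],[0,0,-0.1,0,0],[0,0,-0.14,0,0],[0,0.04,-0.16,0,0],[0,0.08,-0.16,0,0],[0,0.12,-0.16,0,0],[0,0.16,-0.16,0,0],[0,0.19,-0.16,0,0],[0,0.19,-0.16,0,0],[0,0.19,-0.16,0,0]]

```text
t: 13.1
tcp_pos: [0.4769, -0.5516, 0.2483]
tool_rot: [0.996, 0.094, -0.0, -0.001]
force: [0.0, -0.1, 0.5]
finger_gap: 0.001
gripper_force: 0.0
```

Run:
```python
from h import *
np.set_printoptions(precision=4,suppress=True)
s=snap('top','t5');a=np.clip(cv2.resize(s['pixels'][110:260,147:403,::-1],None,fx=3.1,fy=3.1,interpolation=cv2.INTER_CUBIC)*1.4,0,255).astype(np.uint8)
cv2.imwrite('pics/c6.png',a)
X=cloud(s).reshape(-1,3)
for n,c,w,z in(('big',(.494,-.029),.045,.06),('pink',(.471,-.36),.035,.05),('kettle',(.484,.256),.03,.19)):
    m=(abs(X[:,:2]-c)<w).all(1)&(X[:,2]>z)&(X[:,2]<z+.06); cc,nn,d,Q=plane(X[m]); print(n,len(Q),cc,nn,d)
```

```text
big 652 [ 0.4935 -0.0283  0.0811] [0.0014 0.004  1.    ] 0.002559706113391858h.py:18: RuntimeWarning: Mean of empty slice.
  c=Q.mean(0); n=np.linalg.svd(Q-c,full_matrices=False)[2][2]; n=n*(1 if n[2]>0 else -1); d=(Q-c)@n; Q=Q[abs(d)<2*d.std()]
  ret = um.true_divide(
Traceback (most recent call last):
  File "h.py", line 18, in plane
    c=Q.mean(0); n=np.linalg.svd(Q-c,full_matrices=False)[2][2]; n=n*(1 if n[2]>0 else -1); d=(Q-c)@n; Q=Q[abs(d)<2*d.std()]
                   ~~~~~~~~~~~~~~~~~~~~~~~~~~~~~~~~~~~~~~~~~^^^
IndexError: index 2 is out of bounds for axis 0 with size 0
```

View pics/c6.png

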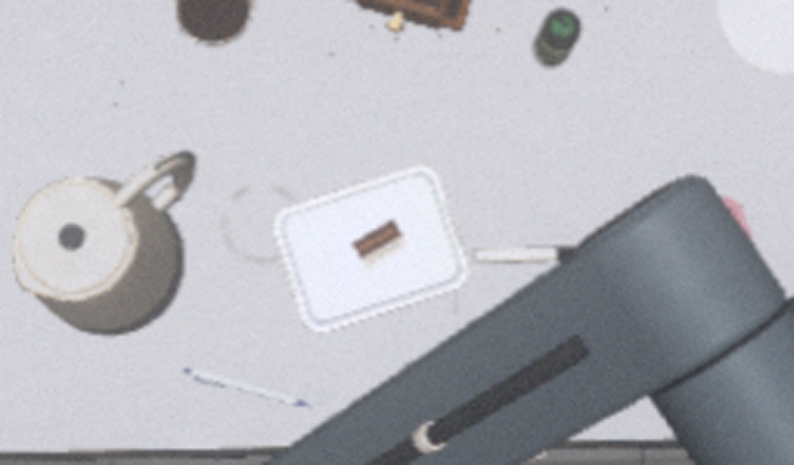

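Run:
```python
from h import *
np.set_printoptions(precision=4,suppress=True)
s=snap('side','s6')
cv2.imwrite('pics/c7.png',cv2.resize(s['pixels'][80:340,170:370,::-1],None,fx=2.3,fy=2.3,interpolation=cv2.INTER_CUBIC))
X=cloud(s).reshape(-1,3)
for n,c,w,z in(('big',(.494,-.029),.045,.06),('pink',(.471,-.36),.035,.05),('kettle',(.484,.256),.04,.19)):
    m=(abs(X[:,:2]-c)<w).all(1)&(X[:,2]>z)&(X[:,2]<z+.06); print(n,m.sum()); 
    if m.sum()>20: print(*plane(X[m])[:3])
```

```text
big 384
[ 0.4929 -0.0314  0.0807] [0.0037 0.0003 1.    ] 0.000992424888190917
pink 537
[ 0.4704 -0.362   0.0686] [0.0019 0.0003 1.    ] 0.0007911381357419017
kettle 132
[0.4903 0.2418 0.214 ] [ 0.0352 -0.0431  0.9984] 0.002248105369215041
```

View pics/c7.png

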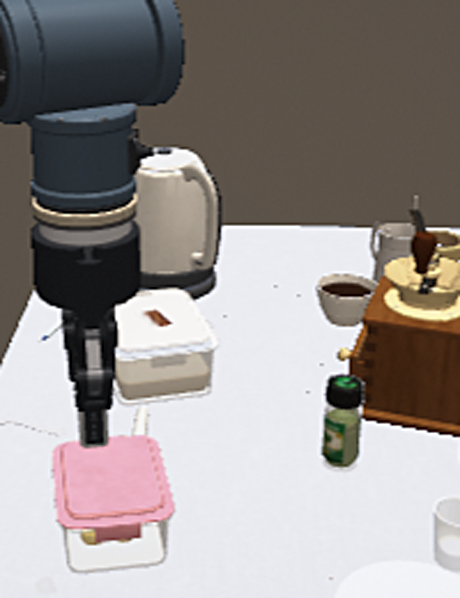

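Run:
```python
from h import *
np.set_printoptions(precision=4,suppress=True)
h=np.array([.615,-.788]);g=np.array([.788,.615]);hin=np.array([.512,.2125])
for n in('s3','t5','s6'):
    X=cloud(load(n)).reshape(-1,3); d=X[:,:2]-hin; r=-d@h; l=d@g
    m0=(X[:,2]>.19)&(X[:,2]<.245)&(abs(l)<.03)
    print(n,[(c,int((m:=m0&(abs(r-c/1e3)<.005)&((abs(l)>.016)|(abs(c-52)>19))).sum()),round(float(np.median(X[m,2])),4)) for c in range(5,125,10)])
```

```text
s3 [(5, 38, 0.2026), (15, 29, 0.211), (25, 23, 0.2135), (35, 13, 0.2135), (45, 8, 0.2155), (55, 6, 0.2156), (65, 1, 0.2146), (75, 10, 0.214), (85, 5, 0.2131), (95, 4, 0.2119), (105, 3, 0.2107), (115, 0, nan)]
t5 [(5, 69, 0.2096), (15, 70, 0.2125), (25, 69, 0.2142), (35, 33, 0.2147), (45, 34, 0.2159), (55, 32, 0.2159), (65, 32, 0.2148), (75, 67, 0.2153), (85, 66, 0.2128), (95, 69, 0.2107), (105, 56, 0.204), (115, 30, 0.2006)]
s6 [(5, 42, 0.2038), (15, 27, 0.2113), (25, 19, 0.2135), (35, 12, 0.2143), (45, 8, 0.2154), (55, 3, 0.2161), (65, 1, 0.2197), (75, 1, 0.2165), (85, 1, 0.2138), (95, 2, 0.2132), (105, 0, nan), (115, 0, nan)]
  return _methods._mean(a, axis=axis, dtype=dtype,
  ret = ret.dtype.type(ret / rcount)
```

```bash
python3 -c "
from station import manip
print(manip.sense()['force'],manip.sign_off())"
```

```text
the job is handed in; nothing more can be done
[ 0.20175303  0.78179332 -0.47539106] None
```

All three lids (the kettle, the large box and the pink box) are pushed shut and the job is handed in. The final images show the lids flat and the kettle and large box where they stood, with no sign that the pink box or the other items moved; the firmest push read 25 N at the wrist.

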